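Line up and pin the castle nut of a grinding wheel arbor

ROBOT

A 6-joint arm with a two-finger parallel gripper is mounted at the origin on the work surface. World frame = base frame: x ahead of the robot, y to its left, z up, the work surface at z = 0. Lengths are in mm, angles in rad, forces in N, time in s.
With the tool pointing down it reaches from about 350 to 975 mm from the base axis. Payload 7.1 kg.
Tool frame: the origin (TCP) lies between the finger pads; the fingertips stand 17 mm ahead of it and the grasp point (between the pads) lies 2 mm behind it (tip_reach is the y of the fingertips in the tool frame, in mm); y points along the fingers, x is the direction in which the jaws open and shut, and the axes are right-handed (so a half turn about y gives the same grasp; the last joint's range is limited). The gripper opens to 88 mm and grips with 3 to 60 N. Pads are 20 mm wide; open, the fingers measure 115 mm over their backs; the gripper's body (75 mm by 178 mm) begins 61 mm behind the grasp point.
Start: joints at [-1.29, 0.423, 1.63, -0, 1.089, -0.019], TCP at [184.599, -597.1, 239.675] pointing down, gripper open.
Joint ranges: [-3, 3], [-0.9, 2.11], [0.09, 2.58], [-1.31, 4.45], [0.11, 2.69], [-2.54, 2.54]. Speed limits (rad/s): [2.39, 2.39, 3.01, 3.14, 3.14, 3.14].

INTERFACE

Orientations are given as a rotation vector (axis times angle).
In Python, from workcell import get_obs, get_image, camera_model, close_job, silhouettes, tip_of, tip_reach gives the robot as it stands. The module is installed in compiled form; this text tells all that it offers.
- The arm moves only by the tool arm_command, never from a script. Its argument "targets" is a list of rows, each a list of 4 numbers: the shift along the tool's x, y, z in mm, then the turn about the tool's y in rad. A call has 1 to 20 rows; each row shifts and turns the commanded pose from where the row before left it, along the tool's axes as they then stand; what a row does not reach is not made up. A row lasts 1/12 s, in which the tool goes at most 41.7 mm and 7.16 degrees, less where a joint would pass 70% of its speed; a pose out of reach is approached as far as the arm can. A call is refused whole if a number of a shift passes 41.7 or a number of a turn 0.125, either way. A call with a gripper value outside its range is refused whole. "gripper" is the opening in per cent of the stroke, from 0 (shut) to 100 (fully open), set as the call begins (left out, the last holds). The fingers move at their own pace and stop on an object; the grip force is fixed at half the most. Time passes only in rows, so rows that do not move let the fingers close. It gives the time, the measured TCP pose, the force and the opening at its end, in the units of the state.
- get_obs(): the state, without advancing time (a new reading comes with each control period).
- get_image(name): name is "side" or "top"; returns the picture (420x560x3 uint8, blue, green, red); there is no depth.
- camera_model(name): a dict with "mtx" (3x3 intrinsics, pixels), "dist" ([k1, k2, p1, p2, k3] as OpenCV has them; the pictures are not rectified), "position" and "orientation" of the camera in the world. Camera axes: x right, y up, looking along -z (the intrinsics and any distortion apply to the point x, -y, -z); pixel columns grow to the right and rows downward; lengths in mm; the calibration is good to about 2 mm. A picture is of the moment at which its call begins. camera_model takes no time and is no camera call.
- close_job(): hands the job in, once; it reports no verdict.
Trained networks look in the newest picture that a camera, given by its name, has taken for a name from the list of things; names that differ only in an ending like _2 or _b are one class to them, and where a whole thing is asked for, a point or a joint stands for the part that bears it (a point fixed in the world has none). Each returns a list of dicts, best first, with "conf" (0 to 1); they miss things now and then, are a little off and sometimes report something else, mostly with a low value. They report only what shows in the picture. A call takes as long as a camera call. They do not tell look-alikes from the thing itself.
- silhouettes(camera, thing): "pixels" (420x560 bool, what is visible of it) and "at" ([column, row] in pixels, amid what is visible of it).
- tip_of(camera, thing): "at" ([column, row] in pixels: a listed point, or the origin of a listed thing).
The state is a dict: "t": time; "qpos": joint angles; "qvel": joint speeds; "joint_torque": joint torques, N m; "ee_pos": TCP position; "orientation": TCP orientation; "ft_force": force on the tool from outside, world axes, zero at the start; "moment": the same for the moment, N m; "width": finger opening in mm.
Only numpy, scipy, OpenCV 4.12 (cv2) and the standard library are available. Lean on these libraries where they do the work, as an engineer would, in place of code of your own. Each camera call takes 0.05 s, during which the arm holds its last target. There are 200 camera calls.

TASK

Tighten the brass castle nut on the grinding-wheel arbor, clockwise seen from above, only as far as the next slot that lines up with the arbor's cross hole, whose exact direction is not marked and has to be felt for with the pin. Slide the orange-handled locking pin gently, level and from the robot's side, through that slot and the hole until its collar is fully home against the nut, then let go. Leave the marker tin, the blue bin and the wrench where they are.

Things in the scene. Friction and masses are not known exactly. Their poses are not given: they have to be found in the camera images.
- stand: Grey grinding wheel, 150 mm across, top 43 mm above the bench, flat on a fixed stand with its steel arbor upright. Origin on the bench under the arbor's axis; z up, x roughly away from the robot. On the wheel: a flange 56 mm across (43 to 47 mm up), then a collar 36 mm across (47 to 62 mm up) under the nut, so fingertips can go down beside the nut to about 50 mm above the bench.
- arbor_end (a point): Centre of the flat end of the arbor (24 mm shaft), 106 mm above the bench; axes as the stand's.
- cross_hole (a point): Middle of the cross hole, on the arbor's axis, 93.5 mm above the bench. It goes level right through the arbor, 7.8 mm wide, 8.4 mm high. Axes as the stand's: x is its nominal direction, away from the robot. The true hole is turned from it by up to 0.45 rad either way, not measured: find it by feel.
- nut: Brass castle nut: hexagon 44 mm across flats, 62 to 88.5 mm above the bench; on it a crown 40 mm across, up to 102 mm, with six radial slots 60 degrees apart, 9 mm wide, open at the top, one over each flat's middle. Origin under the arbor's axis at bench level; z up, x along a slot. Turns stiffly (about 0.08 N m friction) about the arbor, neither rises nor sinks, stays where left.
- nut_slot (a point): Point in the slot to be used, 20 mm from the arbor's axis, 93.5 mm above the bench. Axes are the nut's; x points from this slot to the one opposite. At the start the slot is 0.30 to 0.85 rad short of the true hole's robot-side mouth; turning the nut clockwise seen from above brings it there. A pin pushed level into the slot meets the arbor 12 mm from its axis; swung clockwise about the arbor it carries the nut along, and it slips in at the hole.
- pin: Loose locking pin, about 90 g: orange block handle 30 mm long (x), 16 wide (y), 40 tall (z), upright on the bench, with a level steel shank along +x. Origin at the centre of the block's underside. On the block's +x face a collar 18 mm across, its face at x = 19 mm; the shank, 6 mm diameter, axis 24 mm up, ends at x = 61 mm, tapered over the last 5 mm.
- pin_grip (a point): Centre of the pin's orange block, 20 mm above its underside; axes as the pin's. Grip the block across its 16 mm width from above.
- pin_through (a point): Point on the pin's shank axis, 22 mm ahead of the collar's face (41 mm ahead of the block's centre and 4 mm above it); axes as the pin's, x towards the tip. It lies in the middle of the cross hole when the pin is fully home, its collar against the flat of the hexagon below the slot.
- tin: Bystander: open metal tin 72 mm across and 85 mm tall with markers standing in it up to 130 mm; origin at the centre of its underside.
- bin: Bystander: blue open plastic parts bin 100 x 150 x 55 mm; origin at the centre of its underside.
- wrench: Bystander: wrench 170 mm long lying flat along its x; origin under its middle.
Mind the look-alikes: they are no part of the job. There is more than one size of the stand; the job needs the larger. Of the things that look like the pin, the larger one is meant.

How it is judged:
By the outcome, as a careful person would: the job done as asked, in the order asked, and still so for the second after the job is handed in, with the robot touching nothing.
It also fails if it takes over 72 s, if anything falls off the work surface, if the arm or the gripper's body presses on something with over 40 N, if the wrist force passes 120 N, or if a joint passes its speed limit or range.

## Working session

There is one attempt and no reset: what is moved stays moved. The work goes in short steps, Python scripts to look and compute and a tool call to move; the robot and the scene stay as the last step left them, time stands still between calls to the robot, and variables do not carry over. Pictures are saved under pics/ and viewed, about 8 in all and at most 12, crops included, and the job is handed in when it is done.

Besides the shell and the picture viewer there is one more tool, called after "Emit:" by a JSON object that holds its "name" and its "arguments". arm_command: Moves the arm, as the interface text tells. Its arguments: {"type":"object","properties":{"targets":{"type":"array","items":{"type":"array","items":{"type":"number"}}},"gripper":{"type":"number"}},"required":["targets"]}

```bash
mkdir -p pics; cat > h.py <<'E'
import numpy as np, cv2
from scipy.spatial.transform import Rotation as R
from workcell import *
def cam(n):
    m=camera_model(n); o=np.array(m['orientation'],float)
    Rm=R.from_rotvec(o).as_matrix() if o.shape==(3,) else (R.from_quat(o).as_matrix() if o.shape==(4,) else o)
    return np.array(m['mtx'],float),np.array(m['dist'],float),np.array(m['position'],float),Rm
def ray(n,px):
    K,d,p,Rm=cam(n); u=cv2.undistortPoints(np.array([[px]],float),K,d)[0,0]
    return p,Rm@np.array([u[0],-u[1],-1])
def atz(n,px,z):
    p,v=ray(n,px); return p+v*(z-p[2])/v[2]
def tri(px1,px2,n1='top',n2='side'):
    p,v=ray(n1,px1); q,w=ray(n2,px2)
    s=np.linalg.lstsq(np.c_[v,-w],q-p,rcond=None)[0]
    a,b=p+v*s[0],q+w*s[1]; return (a+b)/2,np.linalg.norm(a-b)
def proj(n,P):
    K,d,p,Rm=cam(n); c=(np.atleast_2d(P)-p)@Rm; c=c*[1,-1,-1]
    return cv2.projectPoints(c,np.zeros(3),np.zeros(3),K,d)[0][:,0]
E
python3 - <<'E'
from h import *
for n in('top','side'):
    m=camera_model(n); print(n,m)
    im=get_image(n); cv2.imwrite(f'pics/{n}0.png',im)
    for t in('stand','arbor_end','nut','nut_slot','pin','pin_grip','pin_through','tin','bin','wrench'):
        print(t,[(np.round(r['at'],1).tolist(),round(float(r['conf']),2)) for r in tip_of(n,t)])
o=get_obs();print({k:np.round(v,3).tolist() for k,v in o.items()})
print(R.from_rotvec(o['orientation']).as_matrix().round(3))
E
```

```text
top {'mtx': array([[467.57815741,   0.        , 281.89378638],
       [  0.        , 467.57815741, 208.44312258],
       [  0.        ,   0.        ,   1.        ]]), 'dist': array([0.05320331, 0.        , 0.        , 0.        , 0.        ]), 'position': array([ 583.0113215 ,  -45.63749362, 1078.68502522]), 'orientation': array([ 0.06226667, -0.04300013, -1.59862951])}
stand [([284.1, 218.4], 0.97), ([200.3, 217.8], 0.94)]
arbor_end [([283.2, 221.2], 0.61), ([189.8, 213.5], 0.59)]
nut [([282.2, 223.4], 0.6), ([202.2, 219.5], 0.54)]
nut_slot [([293.2, 224.5], 0.78), ([190.8, 223.1], 0.53)]
pin [([419.2, 275.4], 0.65), ([373.8, 268.1], 0.54)]
pin_grip [([417.7, 281.3], 0.6), ([378.8, 275.0], 0.45)]
pin_through [([369.5, 252.9], 0.66), ([426.1, 287.9], 0.6)]
tin [([163.7, 273.3], 0.71)]
bin [([218.6, 154.7], 0.56)]
wrench [([318.9, 148.9], 0.93)]
side {'mtx': array([[491.49177459,   0.        , 288.17897284],
       [  0.        , 491.49177459, 206.4657041 ],
       [  0.        ,   0.        ,   1.        ]]), 'dist': array([-0.02758476,  0.        ,  0.        ,  0.        ,  0.     
[... 386 characters left out ...]
n [([313.9, 335.6], 0.63), ([347.9, 375.4], 0.45)]
pin_grip [([318.6, 330.2], 0.81), ([350.1, 372.8], 0.49)]
pin_through [([327.5, 311.7], 0.69), ([338.7, 384.3], 0.61)]
tin [([173.1, 197.8], 0.65)]
bin [([292.8, 170.3], 0.61), ([289.0, 210.2], 0.6)]
wrench [([364.4, 225.6], 0.66)]
{'t': 1.1, 'qpos': [-1.29, 0.423, 1.63, 0.0, 1.089, -0.019], 'qvel': [-0.001, -0.001, -0.001, 0.0, 0.0, 0.002], 'joint_torque': [0.004, -54.459, -27.405, 0.065, 0.017, -0.0], 'ee_pos': [184.585, -597.104, 239.656], 'orientation': [-1.336, 0.986, -0.986], 'ft_force': [-0.502, -0.491, -0.478], 'moment': [-0.042, 0.048, -0.003], 'width': 87.788}
[[ 0.295  0.     0.955]
 [-0.955  0.     0.295]
 [-0.    -1.     0.   ]]
```

View pics/top0.png

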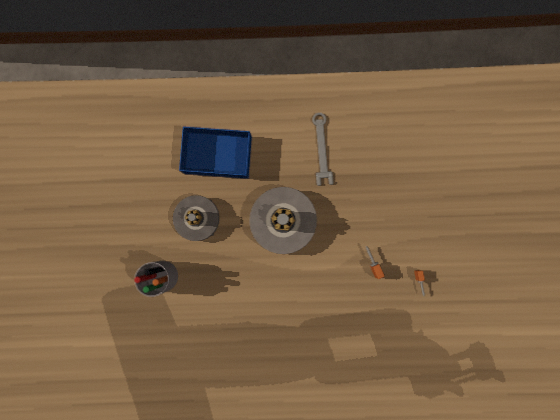

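View pics/side0.png

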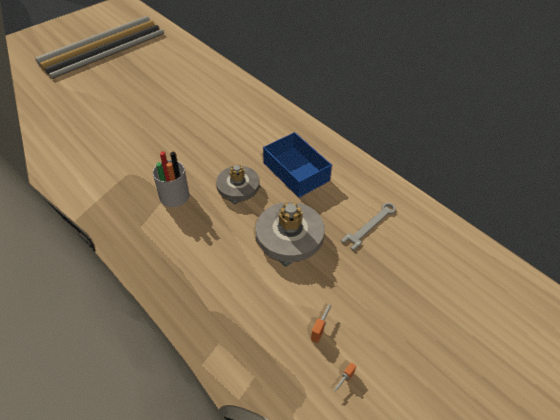

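The large stand is at about (284,219) in the top view and (290,230) in the side view. The larger pin is at about (376,268) top and (318,330) side, with its shank pointing away from the robot. Next I measure both more closely.

```bash
python3 - <<'E'
from h import *
S={}
for t in('stand','arbor_end','nut','nut_slot','pin','pin_grip','pin_through'):
    a=tip_of('top',t);b=tip_of('side',t)
    for r in a:
        for q in b:
            P,e=tri(r['at'],q['at'])
            if e<15: print(t,P.round(1),round(e,1),round(r['conf'],2),round(q['conf'],2))
it,is_=cv2.imread('pics/top0.png'),cv2.imread('pics/side0.png')
# silhouettes of pin
for n in('top','side'):
    for t in ('pin','stand','nut'):
        for r in silhouettes(n,t): 
            ys,xs=np.nonzero(r['pixels']);print(n,t,np.round(r['at'],1),len(xs),xs.min(),xs.max(),ys.min(),ys.max(),round(r['conf'],2))
def crop(im,c,h,s): return cv2.resize(im[c[1]-h:c[1]+h,c[0]-h:c[0]+h],(s,s),interpolation=cv2.INTER_CUBIC)
A=np.hstack([crop(it,(283,219),18,390),crop(is_,(290,218),20,390)])
B=np.hstack([crop(it,(374,262),22,200),crop(is_,(321,324),26,200)])
B=np.pad(B,((0,0),(0,380),(0,0)))
cv2.imwrite('pics/c1.png',np.vstack([A,B]))
E
```

```text
stand [631.6 -37.4   1. ] 1.4 0.97 0.89
stand [638.9 153.4  10.3] 1.0 0.94 0.8
arbor_end [621.2 -36.4 108.1] 0.7 0.61 0.82
arbor_end [644.6 170.4  52.5] 5.0 0.59 0.62
nut [622.4 -34.5  -5.3] 4.1 0.6 0.68
nut [632.5 148.5  22.2] 3.8 0.54 0.57
nut_slot [614.  -56.9  92.9] 1.5 0.78 0.89
nut_slot [611.5 -53.7  31. ] 13.2 0.78 0.21
nut_slot [627.1 163.   61.9] 5.8 0.53 0.72
pin [ 493.4 -339.5    1.1] 2.2 0.65 0.45
pin [ 509.7 -239.1  -12.5] 6.7 0.54 0.63
pin_grip [ 487.4 -336.9   18. ] 13.9 0.6 0.49
pin_grip [ 501.9 -246.4   30.5] 6.7 0.45 0.81
pin_through [ 549.  -228.2   19.4] 1.8 0.66 0.69
pin_through [ 464.8 -345.7   20.1] 8.8 0.6 0.61
top pin [376.4 268.5] 183 367 384 247 278 0.77
top pin [421.4 275.7] 129 415 424 270 294 0.6
top pin [215.8 150.9] 3292 179 250 127 178 0.44
top stand [283.4 220.6] 3524 249 316 187 253 0.61
top stand [197.8 215.4] 1679 172 218 195 240 0.57
top stand [374.3 268.5] 164 369 383 251 278 0.37
top nut [276.1 222. ] 229 272 292 210 229 0.64
side pin [318.2 329.3] 284 311 329 307 342 0.76
side pin [346.8 372.1] 153 336 354 363 388 0.71
side stand [237.1 182.4] 1248 216 260 165 203 0.92
side stand [292.9 230.7] 3328 255 324 202 266 0.91
side nut [290.6 220.9] 377 279 302 203 229 0.66
```

View pics/c1.png

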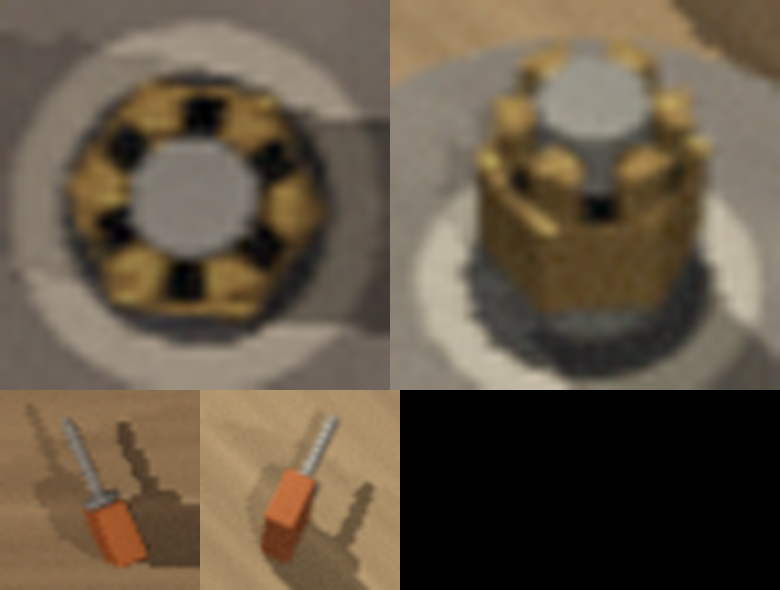

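```bash
python3 - <<'E'
from h import *
it,is_=cv2.imread('pics/top0.png'),cv2.imread('pics/side0.png')
def c2p(u,v,o,s): return ((u+.5)/s-.5+o[0],(v+.5)/s-.5+o[1])
st=390/36; ss=390/40
# arbor end: grey blob near crop centre, top and side
def blob(im,c,r,sat,lo):
    h=cv2.cvtColor(im,cv2.COLOR_BGR2HSV).astype(int); m=((h[...,1]<sat)&(h[...,2]>lo)).astype(np.uint8)
    yy,xx=np.mgrid[:420,:560]; m[(xx-c[0])**2+(yy-c[1])**2>r*r]=0
    n,l,s,ce=cv2.connectedComponentsWithStats(m); k=l[c[1],c[0]]; return ce[k],s[k]
print(is_[205:212,290],it[219,276:290])
for lo in(90,110):
  a,sa=blob(it,(283,219),8,60,lo); b,sb=blob(is_,(290,208),8,60,lo); print(a,sa,b,sb)
  print('arbor',atz('top',a,106).round(1),atz('side',b,106).round(1),tri(a,b))
C=atz('top',c2p(195,195,(265,201),st),106);print('eye',C)
C2=atz('side',c2p(595-390,97,(270,198),ss),106);print('eye side',C2)
sl=[(203,115),(270,160),(262,245),(186,280),(115,227),(127,147)]
W=np.array([atz('top',c2p(*s,(265,201),st),95) for s in sl]);c=W.mean(0);print('slot centre',c)
d=W-c; an=np.degrees(np.arctan2(d[:,1],d[:,0]));print(an.round(1),np.hypot(d[:,0],d[:,1]).round(1))
# pin orange in both
for n,im,x0,x1,y0,y1 in(('top',it,365,386,245,282),('side',is_,308,332,303,345)):
    h=cv2.cvtColor(im,cv2.COLOR_BGR2HSV).astype(int)
    m=(h[...,1]>190)&(h[...,0]<12); mm=np.zeros_like(m);mm[y0:y1,x0:x1]=m[y0:y1,x0:x1]
    p=np.argwhere(mm)[:,::-1].astype(np.float32);print(n,len(p),cv2.minAreaRect(p),p.mean(0))
# shank ends by eye in B panel: top crop origin (352,240) scale 200/44 ; side (295,298) scale 200/52
tt=c2p(68,420-390,(352,240),200/44); ts=c2p(335-200,420-390,(295,298),200/52)
bt=c2p(100,500-390,(352,240),200/44); bs=c2p(305-200,480-390,(295,298),200/52)
print('tip',tri(tt,ts),atz('top',tt,24),atz('side',ts,24)); print('base',atz('top',bt,24),atz('side',bs,24))
E
```

```text
[[137 149 155]
 [136 148 154]
 [137 151 154]
 [137 150 155]
 [138 151 155]
 [143 156 159]
 [135 150 153]] [[ 53  94 114]
 [ 94 104 112]
 [113 122 129]
 [114 122 129]
 [115 123 129]
 [116 123 130]
 [114 121 128]
 [113 121 127]
 [113 122 128]
 [114 122 128]
 [113 121 127]
 [115 123 129]
 [ 84  93 102]
 [ 34  61  79]]
[282.39805825 218.7961165 ] [277 214  12  11 103] [290.31034483 207.6091954 ] [285 202  12  11  87]
arbor [626.6 -35.1 106. ] [625.3 -37.3 106. ] (array([626.93177113, -35.27216716, 103.00739536]), np.float64(0.5863613378808665))
[282.15730337 218.62921348] [277 214  11  10  89] [290.36585366 207.36585366] [285 202  12  10  82]
arbor [626.9 -34.6 106. ] [625.9 -36.9 106. ] (array([627.35898441, -34.84217883, 103.08205979]), np.float64(0.7695986267661534))
eye [627.09317296 -35.42937454 106.        ]
eye side [625.94139025 -37.48850482 106.        ]
slot centre [627.47805451 -35.08204034  95.        ]
[  -8.1  -66.6 -127.6  173.1  110.1   52.3] [15.8 16.3 16.4 16.5 16.5 16.1]
top 29 ((376.5000305175781, 271.5000305175781), (12.074767112731934, 6.7082037925720215), 63.43495178222656) [375.48276 272.31033]
side 19 ((317.1000061035156, 334.70001220703125), (6.7082037925720215, 11.180339813232422), 63.43495178222656) [316.6842 335.6842]
tip (array([ 563.34409473, -221.72998478,   18.44135194]), np.float64(0.1732959938577159)) [ 563.50882607 -220.86768308   24.        ] [ 560.63831966 -223.59883302   24.        ]
base [ 524.01534518 -234.8376177    24.        ] [ 525.32871864 -237.22465612   24.        ]
```

Emit:
{"name": "arm_command", "arguments": {"targets": [[-12.2,5,20.5,0],[-12.2,5,20.5,0],[-12.2,5,20.5,0],[-12.2,5,20.5,0],[-12.2,5,20.5,0],[-12.2,5,20.5,0],[-12.2,5,20.5,0],[-12.2,5,20.5,0],[-12.2,5,20.5,0],[-12.2,5,20.5,0],[-12.2,5,20.5,0],[-12.2,5,20.5,0],[-12.2,5,20.5,0],[-12.2,5,20.5,0],[-12.2,5,20.5,0],[-12.2,5,20.5,0],[-12.2,5,20.5,0],[-12.2,5,20.5,0],[-12.2,5,20.5,-0.054],[0,0,0,0]], "gripper": 60}}

```text
t: 3.77
ee_pos: [490.2, -258.1, 144.0]
orientation: [-1.357, 0.941, -0.941]
ft_force: [-0.3, -0.2, -0.0]
width: 52.3
```

Emit:
{"name": "arm_command", "arguments": {"targets": [[-3,20,7,0],[-3,20,7,0],[-2.7,20,5,0],[0,19,0,0],[0,0,0,0]]}}

```text
t: 4.18
ee_pos: [501.0, -245.0, 62.7]
orientation: [-1.357, 0.949, -0.941]
ft_force: [-1.4, 1.0, -1.1]
width: 52.8
```

```bash
python3 - <<'E'
from h import *
o=get_obs();print(o['ee_pos'],R.from_rotvec(o['orientation']).as_matrix().round(3).tolist())
def crop(im,c,h,s): 
    return cv2.resize(im[c[1]-h:c[1]+h,c[0]-h:c[0]+h],(s,s),interpolation=cv2.INTER_CUBIC)
cv2.imwrite('pics/c2.png',np.hstack([crop(get_image('top'),(374,262),32,390),crop(get_image('side'),(321,320),40,390)]))
E
```

```text
[ 500.99322628 -245.04654069   62.74558796] [[0.346, -0.005, 0.938], [-0.938, 0.002, 0.346], [-0.004, -1.0, -0.004]]
```

View pics/c2.png

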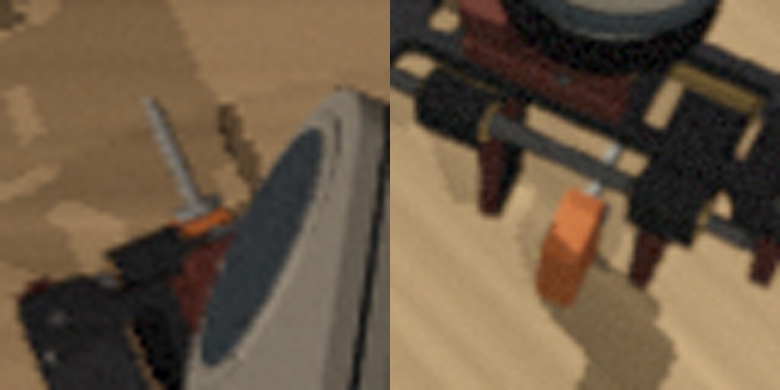

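The orange block sits between the open fingers, at about (570,245) in the right-hand crop, and is well aligned. I'll lower the gripper and close it.

Emit:
{"name": "arm_command", "arguments": {"targets": [[0,14,2,0],[0,14,2,0],[0,12.7,0,0],[0,0,0,0]]}}

```text
t: 4.62
ee_pos: [506.1, -244.5, 24.1]
orientation: [-1.356, 0.946, -0.944]
ft_force: [-0.7, -0.2, -0.6]
width: 52.9
```

Emit:
{"name": "arm_command", "arguments": {"targets": [[0,0,0,0],[0,0,0,0],[0,0,0,0],[0,0,0,0],[0,0,0,0],[0,0,0,0],[0,0,0,0],[0,0,0,0]], "gripper": 0}}

```text
t: 5.28
ee_pos: [507.0, -244.5, 25.3]
orientation: [-1.356, 0.944, -0.945]
ft_force: [-0.5, 1.1, 5.7]
width: 15.9
```

Emit:
{"name": "arm_command", "arguments": {"targets": [[0,0,0,0],[0,0,0,0]]}}

```text
t: 5.45
ee_pos: [507.0, -244.5, 25.3]
orientation: [-1.356, 0.944, -0.945]
ft_force: [-1.6, 1.2, 5.6]
width: 15.6
```

Emit:
{"name": "arm_command", "arguments": {"targets": [[0,-10,0,0],[0,-20,0,0],[0,-20,0,0],[0,-20,0,0],[0,0,0,0],[0,0,0,0]]}}

```text
t: 5.95
ee_pos: [507.5, -244.8, 96.1]
orientation: [-1.356, 0.943, -0.947]
ft_force: [-0.3, 0.2, -1.3]
width: 16.0
```

Emit:
{"name": "arm_command", "arguments": {"targets": [[0,0,0,-0.11],[0,0,0,-0.11],[0,0,0,-0.11],[0,0,0,-0.11],[0,0,0,-0.11],[0,0,0,0]]}}

```text
t: 6.45
ee_pos: [505.9, -244.0, 93.6]
orientation: [-1.507, 0.521, -0.517]
ft_force: [0.4, 0.9, -0.6]
width: 15.9
```

```bash
cat >> h.py <<'E'
AX=np.array([626.3,-36.0])
def state(ax=AX,s=True):
    o=get_obs(); M=R.from_rotvec(o['orientation']).as_matrix(); p=np.array(o['ee_pos'])
    x,y,z=M.T; h=np.degrees(np.arctan2(z[1],z[0])); d=np.array([*ax,p[2]])-p
    f=np.array(o['ft_force']); m=np.array(o['moment'])
    print('t %.2f pos %s head %.2f pitch %.4f  axis: right %.2f fwd %.2f | F right %.1f down %.1f fwd %.1f | M %s w %.1f'%(o['t'],p.round(2),h,z[2],d@x,d@z,f@x,f@y,f@z,(M.T@m).round(2),o['width']))
    return o,M,p
E
python3 -c "
from h import *
state()"
```

```text
t 6.45 pos [ 505.91 -244.04   93.6 ] head 52.01 pitch -0.0005  axis: right -33.18 fwd 238.06 | F right -0.3 down 0.6 fwd 1.0 | M [-0.02 -0.03 -0.05] w 15.9
```

Emit:
{"name": "arm_command", "arguments": {"targets": [[-5,0,20,0],[-5,0,20,0],[-5,0,20,0],[-5,0,20,0],[-5,0,20,0],[-5,0,20,0],[-3,0,18,0],[0,0,8,0],[0,0,0,0],[0,0,0,0]]}}

```text
t: 7.28
ee_pos: [570.9, -109.4, 94.4]
orientation: [-1.507, 0.523, -0.522]
ft_force: [0.1, 0.1, -1.3]
width: 15.9
```

```bash
python3 - <<'E'
from h import *
o,M,p=state()
x,y,z=M.T
tip=p+z*59.3+y*1.3
for n in('top','side'):
    im=get_image(n); cv2.imwrite(f'pics/{n}3.png',im)
    print(n,'pred tip',proj(n,tip),'axis106',proj(n,[*AX,106]),[(np.round(r['at'],1).tolist(),round(r['conf'],2)) for r in tip_of(n,'pin_through')])
def crop(im,c,h,s): return cv2.resize(im[c[1]-h:c[1]+h,c[0]-h:c[0]+h],(s,s),interpolation=cv2.INTER_CUBIC)
it,is_=cv2.imread('pics/top3.png'),cv2.imread('pics/side3.png')
cv2.imwrite('pics/c3.png',np.hstack([crop(it,(292,228),24,390),crop(is_,(295,225),30,390)]))
E
```

```text
t 7.28 pos [ 570.87 -109.43   94.41] head 51.75 pitch -0.0006  axis: right -1.92 fwd 91.98 | F right 0.0 down 1.3 fwd 0.2 | M [ 0.02  0.02 -0.06] w 15.9
top pred tip [[295.89642747 227.70651007]] axis106 [[282.83085081 218.91886917]] [([282.8, 222.9], 0.74), ([424.3, 288.8], 0.54)]
side pred tip [[292.25987091 223.12659047]] axis106 [[290.2158058  207.00850452]] [([296.6, 233.3], 0.65), ([337.7, 386.3], 0.65)]
```

View pics/c3.png

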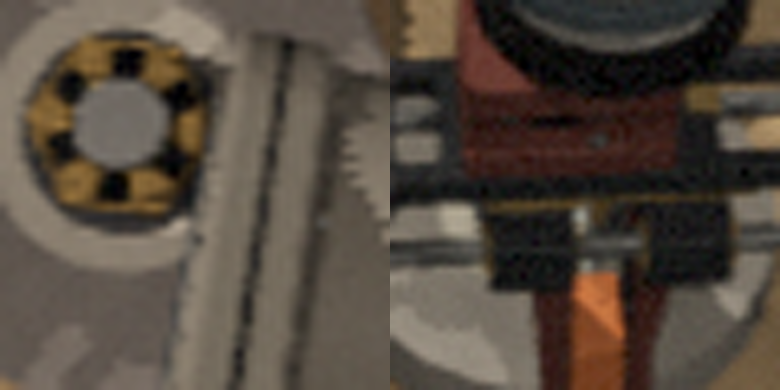

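```bash
python3 - <<'E'
from h import *
o,M,p=state(); x,y,z=M.T
h=cv2.cvtColor(cv2.imread('pics/side3.png'),cv2.COLOR_BGR2HSV).astype(int)
m=(h[...,1]>150)&(h[...,0]<12)
for r in range(238,256,3):
    c=np.nonzero(m[r,270:330])[0]+270; print(r,c.min() if len(c) else '',c.max() if len(c) else '',len(c))
# back face edges of block: back = -15-1.7 , lateral +-8, z 69..109
for dz in(-15,0,15):
  for lat in(-8,0,8): print(dz,lat,proj('side',p-z*16.7+x*lat+y*(-2.7-dz)).round(1))
E
```

```text
t 7.48 pos [ 570.68 -110.24   94.83] head 51.69 pitch -0.0003  axis: right -2.38 fwd 92.74 | F right -0.0 down 0.4 fwd -0.0 | M [-0.   -0.02 -0.02] w 16.2
238 293 300 8
241 289 306 11
244 292 302 11
247 289 302 12
250 290 300 10
253 289 301 11
-15 -8 [[291.4 257. ]]
-15 0 [[295.5 256.8]]
-15 8 [[299.5 256.6]]
0 -8 [[291.6 252.5]]
0 0 [[295.7 252.3]]
0 8 [[299.8 252.1]]
15 -8 [[291.8 247.8]]
15 0 [[295.9 247.6]]
15 8 [[300.1 247.4]]
```

Emit:
{"name": "arm_command", "arguments": {"targets": [[-1.4,0,4,0],[-1.4,0,4,0],[0,0,2,0],[0,0,0,0],[0,0,0,0]]}}

```text
t: 7.9
ee_pos: [575.3, -99.6, 95.0]
orientation: [-1.507, 0.522, -0.522]
ft_force: [0.2, -0.3, -0.7]
width: 15.6
```

```bash
python3 -c "
from h import *
state()"
```

```text
t 7.90 pos [575.32 -99.59  95.  ] head 51.80 pitch 0.0000  axis: right 0.74 fwd 81.50 | F right 0.4 down 0.7 fwd -0.1 | M [ 0.03 -0.02 -0.06] w 15.6
```

Emit:
{"name": "arm_command", "arguments": {"targets": [[0,0,1.5,0],[0,0,1.5,0],[0,0,0,0]]}}

```text
t: 8.15
ee_pos: [577.3, -97.2, 95.0]
orientation: [-1.507, 0.522, -0.522]
ft_force: [-0.1, -0.5, 0.5]
width: 15.8
```

```bash
python3 -c "
from h import *
state()"
```

```text
t 8.15 pos [577.28 -97.24  95.01] head 51.79 pitch 0.0001  axis: right 0.64 fwd 78.44 | F right 0.2 down -0.5 fwd -0.4 | M [ 0.01  0.04 -0.  ] w 15.8
```

Emit:
{"name": "arm_command", "arguments": {"targets": [[0,0,1.5,0],[0,0,1.5,0],[0,0,0,0]]}}

```text
t: 8.4
ee_pos: [579.1, -94.9, 95.0]
orientation: [-1.507, 0.522, -0.522]
ft_force: [-0.3, 0.2, 0.3]
width: 15.9
```

```bash
python3 -c "
from h import *
state()"
```

```text
t 8.40 pos [579.13 -94.87  95.  ] head 51.79 pitch 0.0001  axis: right 0.66 fwd 75.43 | F right -0.4 down -0.3 fwd -0.1 | M [-0.03 -0.   -0.03] w 15.9
```

Emit:
{"name": "arm_command", "arguments": {"targets": [[0,0,1.5,0],[0,0,0,0]]}}

```text
t: 8.57
ee_pos: [580.0, -93.7, 95.0]
orientation: [-1.507, 0.522, -0.522]
ft_force: [-0.3, -0.2, -1.3]
width: 15.9
```

```bash
python3 -c "
from h import *
state()"
```

```text
t 8.57 pos [580.   -93.73  94.99] head 51.79 pitch 0.0001  axis: right 0.67 fwd 74.01 | F right -0.1 down 1.3 fwd -0.3 | M [ 0.   -0.02 -0.07] w 15.9
```

Emit:
{"name": "arm_command", "arguments": {"targets": [[0,0,1.5,0],[0,0,0,0]]}}

```text
t: 8.73
ee_pos: [580.7, -92.7, 94.9]
orientation: [-1.507, 0.522, -0.522]
ft_force: [-0.7, -1.4, 0.2]
width: 15.7
```

```bash
python3 -c "
from h import *
state()"
```

```text
t 8.73 pos [580.72 -92.69  94.93] head 51.79 pitch -0.0003  axis: right 0.75 fwd 72.74 | F right 0.3 down -0.2 fwd -1.5 | M [-0.21  0.03 -0.08] w 15.7
```

Emit:
{"name": "arm_command", "arguments": {"targets": [[0,0,1,0],[0,0,0,0]]}}

```text
t: 8.9
ee_pos: [581.0, -92.3, 94.9]
orientation: [-1.508, 0.523, -0.521]
ft_force: [-2.6, -3.6, 0.4]
width: 15.7
```

```bash
python3 -c "
from h import *
state()"
```

```text
t 8.90 pos [580.96 -92.26  94.87] head 51.79 pitch -0.0010  axis: right 0.83 fwd 72.25 | F right 0.2 down -0.4 fwd -4.5 | M [-0.69  0.04 -0.07] w 15.7
```

Emit:
{"name": "arm_command", "arguments": {"targets": [[-2.16,0,0.03,0.03],[-2.16,0,0.03,0.03],[-2.16,0,0.03,0.03],[0,0,0,0]]}}

```text
t: 9.23
ee_pos: [575.9, -87.9, 94.9]
orientation: [-1.489, 0.594, -0.592]
ft_force: [-2.9, -3.2, -0.1]
width: 15.6
```

```bash
python3 -c "
from h import *
state()"
```

```text
t 9.23 pos [575.85 -87.86  94.87] head 46.56 pitch -0.0008  axis: right 0.97 fwd 72.35 | F right 0.1 down 0.1 fwd -4.3 | M [-0.69  0.05 -0.1 ] w 15.6
```

Emit:
{"name": "arm_command", "arguments": {"targets": [[-2.16,0,0.03,0.03],[-2.16,0,0.03,0.03],[-2.16,0,0.03,0.03],[0,0,0,0]]}}

```text
t: 9.57
ee_pos: [571.8, -83.7, 94.9]
orientation: [-1.468, 0.662, -0.663]
ft_force: [-0.8, -7.7, -2.3]
width: 16.1
```

```bash
python3 -c "
from h import *
state()"
```

```text
t 9.57 pos [571.85 -83.66  94.94] head 41.43 pitch -0.0006  axis: right 0.30 fwd 72.36 | F right 5.2 down 2.3 fwd -5.7 | M [-0.99  0.22 -0.74] w 16.1
```

Emit:
{"name": "arm_command", "arguments": {"targets": [[-1.8,0,0.02,0.025],[-1.8,0,0.02,0.025],[0,0,0,0]]}}

```text
t: 9.82
ee_pos: [569.7, -81.1, 95.0]
orientation: [-1.456, 0.7, -0.701]
ft_force: [-1.9, -8.4, -1.8]
width: 16.0
```

```bash
python3 -c "
from h import *
state()"
```

```text
t 9.82 pos [569.74 -81.15  95.  ] head 38.57 pitch -0.0004  axis: right -0.04 fwd 72.37 | F right 5.4 down 1.8 fwd -6.7 | M [-1.03  0.27 -0.99] w 16.0
```

Emit:
{"name": "arm_command", "arguments": {"targets": [[-1.8,0,0.02,0.025],[-1.8,0,0.02,0.025],[0,0,0,0]]}}

```text
t: 10.07
ee_pos: [567.7, -78.4, 95.0]
orientation: [-1.442, 0.738, -0.74]
ft_force: [-2.4, -8.9, -1.6]
width: 15.8
```

```bash
python3 -c "
from h import *
state()"
```

```text
t 10.07 pos [567.67 -78.4   95.03] head 35.69 pitch -0.0002  axis: right -0.22 fwd 72.35 | F right 5.8 down 1.6 fwd -7.1 | M [-0.98  0.31 -1.04] w 15.8
```

Emit:
{"name": "arm_command", "arguments": {"targets": [[-1.45,0,-0.15,0.02],[-1.45,0,-0.1,0.02],[0,0,0,0]]}}

```text
t: 10.32
ee_pos: [566.0, -76.2, 95.1]
orientation: [-1.431, 0.769, -0.771]
ft_force: [0.1, -7.5, -1.6]
width: 16.0
```

```bash
python3 -c "
from h import *
state()"
```

```text
t 10.32 pos [565.99 -76.15  95.08] head 33.41 pitch 0.0002  axis: right -0.31 fwd 72.45 | F right 6.3 down 1.6 fwd -4.0 | M [-0.89  0.38 -1.07] w 16.0
```

Emit:
{"name": "arm_command", "arguments": {"targets": [[-1.45,0,0.01,0.02],[-1.45,0,0.01,0.02],[0,0,0,0]]}}

```text
t: 10.57
ee_pos: [564.2, -73.5, 95.0]
orientation: [-1.419, 0.8, -0.801]
ft_force: [-0.8, -6.2, -0.7]
width: 15.7
```

```bash
python3 -c "
from h import *
state()"
```

```text
t 10.57 pos [564.2  -73.48  95.  ] head 31.13 pitch -0.0000  axis: right 0.02 fwd 72.54 | F right 4.9 down 0.7 fwd -3.9 | M [-0.69  0.24 -0.85] w 15.7
```

Emit:
{"name": "arm_command", "arguments": {"targets": [[-1.45,0,0.01,0.02],[-1.45,0,0.01,0.02],[0,0,0,0]]}}

```text
t: 10.82
ee_pos: [562.8, -70.7, 95.0]
orientation: [-1.406, 0.83, -0.832]
ft_force: [-0.2, -3.9, -2.4]
width: 15.9
```

```bash
python3 -c "
from h import *
state()"
```

```text
t 10.82 pos [562.78 -70.73  95.03] head 28.84 pitch 0.0002  axis: right 0.21 fwd 72.40 | F right 3.3 down 2.4 fwd -2.0 | M [-0.44  0.14 -0.64] w 15.9
```

Emit:
{"name": "arm_command", "arguments": {"targets": [[0,0,0.5,0],[0,0,0,0]]}}

```text
t: 10.98
ee_pos: [563.2, -70.2, 95.0]
orientation: [-1.407, 0.83, -0.83]
ft_force: [-1.3, -3.8, -1.1]
width: 15.8
```

```bash
python3 -c "
from h import *
state()"
```

```text
t 10.98 pos [563.18 -70.17  95.  ] head 28.90 pitch 0.0001  axis: right 0.59 fwd 71.78 | F right 2.7 down 1.1 fwd -3.0 | M [-0.45  0.12 -0.55] w 15.8
```

Emit:
{"name": "arm_command", "arguments": {"targets": [[-1.45,0,0.01,0.02],[0,0,0,0]]}}

```text
t: 11.15
ee_pos: [562.4, -68.7, 95.0]
orientation: [-1.399, 0.847, -0.847]
ft_force: [0.1, -4.6, -1.3]
width: 15.9
```

```bash
python3 -c "
from h import *
state()"
```

```text
t 11.15 pos [562.45 -68.67  94.99] head 27.64 pitch 0.0003  axis: right 0.68 fwd 71.72 | F right 4.1 down 1.3 fwd -2.1 | M [-0.4   0.19 -0.62] w 15.9
```

Emit:
{"name": "arm_command", "arguments": {"targets": [[0,0,0.7,0],[0,0,0,0]]}}

```text
t: 11.32
ee_pos: [563.2, -68.3, 95.0]
orientation: [-1.4, 0.846, -0.846]
ft_force: [-0.9, -3.2, -1.9]
width: 16.2
```

```bash
python3 -c "
from h import *
state()"
```

```text
t 11.32 pos [563.19 -68.31  95.02] head 27.73 pitch 0.0003  axis: right 0.77 fwd 70.89 | F right 2.4 down 1.9 fwd -2.3 | M [-0.35  0.12 -0.52] w 16.2
```

Emit:
{"name": "arm_command", "arguments": {"targets": [[0,0,0.7,0],[0,0,0,0]]}}

```text
t: 11.48
ee_pos: [563.6, -67.9, 95.0]
orientation: [-1.4, 0.846, -0.846]
ft_force: [-1.6, -3.8, -2.0]
width: 16.1
```

```bash
python3 -c "
from h import *
state()"
```

```text
t 11.48 pos [563.59 -67.92  94.95] head 27.73 pitch -0.0000  axis: right 0.93 fwd 70.36 | F right 2.6 down 2.0 fwd -3.2 | M [-0.38  0.15 -0.47] w 16.1
```

Emit:
{"name": "arm_command", "arguments": {"targets": [[-1.0,0,0,0.015],[0,0,0.5,0],[0,0,0,0]]}}

```text
t: 11.73
ee_pos: [563.5, -66.8, 94.9]
orientation: [-1.395, 0.858, -0.857]
ft_force: [-0.8, -3.0, -1.3]
width: 15.9
```

```bash
python3 -c "
from h import *
state()"
```

```text
t 11.73 pos [563.46 -66.85  94.93] head 26.86 pitch -0.0002  axis: right 0.88 fwd 70.00 | F right 2.3 down 1.3 fwd -2.1 | M [-0.49  0.14 -0.45] w 15.9
```

Emit:
{"name": "arm_command", "arguments": {"targets": [[-1.0,0,0,0.015],[0,0,0.5,0],[0,0,0,0]]}}

```text
t: 11.98
ee_pos: [563.4, -65.8, 94.9]
orientation: [-1.39, 0.869, -0.869]
ft_force: [-1.8, -4.3, -1.3]
width: 15.9
```

```bash
python3 -c "
from h import *
state()"
```

```text
t 11.98 pos [563.4  -65.75  94.92] head 26.00 pitch -0.0003  axis: right 0.83 fwd 69.58 | F right 3.1 down 1.3 fwd -3.4 | M [-0.47  0.13 -0.38] w 15.9
```

Emit:
{"name": "arm_command", "arguments": {"targets": [[0,0,0.7,0],[0,0,0,0]]}}

```text
t: 12.15
ee_pos: [563.9, -65.4, 94.8]
orientation: [-1.391, 0.869, -0.868]
ft_force: [-1.7, -3.5, -1.2]
width: 15.9
```

```bash
python3 -c "
from h import *
state()"
```

```text
t 12.15 pos [563.88 -65.42  94.85] head 26.01 pitch -0.0006  axis: right 0.93 fwd 69.00 | F right 2.4 down 1.2 fwd -3.0 | M [-0.55  0.04 -0.3 ] w 15.9
```

Emit:
{"name": "arm_command", "arguments": {"targets": [[-0.7,0,0,0.01],[0,0,0,0]]}}

```text
t: 12.32
ee_pos: [563.6, -64.8, 94.9]
orientation: [-1.387, 0.877, -0.877]
ft_force: [-1.9, -3.8, -1.9]
width: 15.8
```

```bash
python3 -c "
from h import *
state()"
```

```text
t 12.32 pos [563.65 -64.8   94.87] head 25.39 pitch -0.0003  axis: right 0.85 fwd 68.95 | F right 2.6 down 1.9 fwd -3.3 | M [-0.62  0.06 -0.33] w 15.8
```

Emit:
{"name": "arm_command", "arguments": {"targets": [[0,0,0.7,0],[0,0,0.3,0],[0,0,0,0]]}}

```text
t: 12.57
ee_pos: [564.3, -64.4, 94.8]
orientation: [-1.388, 0.877, -0.875]
ft_force: [-3.6, -3.0, -1.1]
width: 16.2
```

```bash
python3 -c "
from h import *
state()"
```

```text
t 12.57 pos [564.26 -64.38  94.81] head 25.44 pitch -0.0010  axis: right 1.01 fwd 68.21 | F right 1.2 down 1.1 fwd -4.5 | M [-0.78  0.04 -0.2 ] w 16.2
```

Emit:
{"name": "arm_command", "arguments": {"targets": [[0,0,0.7,0],[0,0,0.3,0],[0,0,0,0]]}}

```text
t: 12.82
ee_pos: [564.8, -64.0, 94.7]
orientation: [-1.388, 0.878, -0.875]
ft_force: [-5.0, -3.3, -1.6]
width: 16.0
```

```bash
python3 -c "
from h import *
state()"
```

```text
t 12.82 pos [564.79 -64.02  94.72] head 25.44 pitch -0.0018  axis: right 1.11 fwd 67.58 | F right 0.8 down 1.6 fwd -5.9 | M [-1.01  0.07 -0.2 ] w 16.0
```

Emit:
{"name": "arm_command", "arguments": {"targets": [[-1.0,0,0,0.015],[-1.0,0,0,0.015],[0,0,0,0]]}}

```text
t: 13.07
ee_pos: [564.2, -62.1, 94.8]
orientation: [-1.377, 0.901, -0.899]
ft_force: [-3.3, -1.4, -1.5]
width: 16.3
```

```bash
python3 -c "
from h import *
state()"
```

```text
t 13.07 pos [564.25 -62.11  94.76] head 23.67 pitch -0.0010  axis: right 1.00 fwd 67.31 | F right -0.0 down 1.5 fwd -3.5 | M [-0.79  0.02 -0.23] w 16.3
```

Emit:
{"name": "arm_command", "arguments": {"targets": [[0,0,0.7,0],[0,0,0,0]]}}

```text
t: 13.23
ee_pos: [565.2, -61.7, 94.8]
orientation: [-1.377, 0.9, -0.898]
ft_force: [-3.2, -2.2, -1.8]
width: 15.7
```

```bash
python3 -c "
from h import *
state()"
```

```text
t 13.23 pos [565.23 -61.73  94.79] head 23.73 pitch -0.0005  axis: right 1.01 fwd 66.26 | F right 0.7 down 1.8 fwd -3.8 | M [-0.64  0.03 -0.03] w 15.7
```

Emit:
{"name": "arm_command", "arguments": {"targets": [[-1.0,0,0,0.015],[-1.0,0,0,0.015],[0,0,0.7,0],[0,0,0,0]]}}

```text
t: 13.57
ee_pos: [565.6, -59.6, 95.0]
orientation: [-1.366, 0.922, -0.922]
ft_force: [-2.2, -0.3, -2.0]
width: 15.7
```

```bash
python3 -c "
from h import *
state()"
```

```text
t 13.57 pos [565.58 -59.6   95.04] head 21.99 pitch 0.0005  axis: right 0.85 fwd 65.14 | F right -0.6 down 2.0 fwd -2.1 | M [-0.42 -0.06  0.06] w 15.7
```

Emit:
{"name": "arm_command", "arguments": {"targets": [[0,0,0.7,0],[0,0,0.3,0],[0,0,0,0]]}}

```text
t: 13.82
ee_pos: [566.3, -59.3, 95.0]
orientation: [-1.367, 0.922, -0.922]
ft_force: [-4.3, -0.3, -0.8]
width: 15.6
```

```bash
python3 -c "
from h import *
state()"
```

```text
t 13.82 pos [566.28 -59.34  95.  ] head 22.00 pitch -0.0000  axis: right 0.85 fwd 64.39 | F right -1.3 down 0.8 fwd -4.1 | M [-0.57 -0.06  0.06] w 15.6
```

Emit:
{"name": "arm_command", "arguments": {"targets": [[-1.0,0,0,0.015],[-1.0,0,0,0.015],[0,0,0,0]]}}

```text
t: 14.07
ee_pos: [565.7, -57.6, 95.0]
orientation: [-1.355, 0.945, -0.946]
ft_force: [-2.2, -1.3, -1.3]
width: 15.8
```

```bash
python3 -c "
from h import *
state()"
```

```text
t 14.07 pos [565.69 -57.55  95.03] head 20.20 pitch 0.0004  axis: right 0.70 fwd 64.33 | F right 0.5 down 1.3 fwd -2.5 | M [-0.57  0.02 -0.19] w 15.8
```

Emit:
{"name": "arm_command", "arguments": {"targets": [[0,0,0.7,0],[0,0,0.3,0],[0,0,0,0]]}}

```text
t: 14.32
ee_pos: [566.7, -57.3, 95.0]
orientation: [-1.356, 0.945, -0.945]
ft_force: [-2.1, -1.5, -0.5]
width: 16.2
```

```bash
python3 -c "
from h import *
state()"
```

```text
t 14.32 pos [566.67 -57.3   95.05] head 20.27 pitch 0.0003  axis: right 0.68 fwd 63.31 | F right 0.6 down 0.5 fwd -2.5 | M [-0.48 -0.04 -0.12] w 16.2
```

Emit:
{"name": "arm_command", "arguments": {"targets": [[0,0,0.7,0],[0,0,0.7,0],[0,0,0.6,0],[0,0,0,0]]}}

```text
t: 14.65
ee_pos: [568.6, -56.5, 95.0]
orientation: [-1.356, 0.945, -0.945]
ft_force: [-2.6, -1.1, -1.3]
width: 15.8
```

```bash
python3 -c "
from h import *
state()"
```

```text
t 14.65 pos [568.59 -56.54  94.99] head 20.27 pitch 0.0004  axis: right 0.72 fwd 61.25 | F right 0.1 down 1.3 fwd -2.9 | M [-0.49 -0.03 -0.11] w 15.8
```

Emit:
{"name": "arm_command", "arguments": {"targets": [[0,0,0.7,0],[0,0,0.3,0],[0,0,0,0]]}}

```text
t: 14.9
ee_pos: [569.4, -56.2, 95.0]
orientation: [-1.356, 0.945, -0.945]
ft_force: [-2.2, -1.9, -1.1]
width: 15.9
```

```bash
python3 -c "
from h import *
state()"
```

```text
t 14.90 pos [569.41 -56.24  94.99] head 20.27 pitch 0.0002  axis: right 0.73 fwd 60.38 | F right 1.0 down 1.1 fwd -2.7 | M [-0.5   0.04 -0.08] w 15.9
```

Sliding in smoothly at about 2.7 N of friction. I'll continue in small stages.

Emit:
{"name": "arm_command", "arguments": {"targets": [[0,0,0.8,0],[0,0,0.8,0],[0,0,0.8,0],[0,0,0.8,0],[0,0,0,0]]}}

```text
t: 15.32
ee_pos: [572.7, -55.0, 95.0]
orientation: [-1.356, 0.944, -0.945]
ft_force: [-1.7, -1.8, -2.3]
width: 15.9
```

```bash
python3 -c "
from h import *
state()"
```

```text
t 15.32 pos [572.68 -55.04  95.03] head 20.27 pitch 0.0006  axis: right 0.72 fwd 56.90 | F right 1.1 down 2.3 fwd -2.3 | M [-0.37 -0.01 -0.16] w 15.9
```

Emit:
{"name": "arm_command", "arguments": {"targets": [[0,0,0.8,0],[0,0,0.8,0],[0,0,0.8,0],[0,0,0,0]]}}

```text
t: 15.65
ee_pos: [574.8, -54.2, 95.0]
orientation: [-1.356, 0.944, -0.945]
ft_force: [-1.8, -1.1, -1.9]
width: 15.9
```

```bash
python3 -c "
from h import *
state()"
```

```text
t 15.65 pos [574.83 -54.23  95.01] head 20.27 pitch 0.0004  axis: right 0.73 fwd 54.60 | F right 0.4 down 1.9 fwd -2.1 | M [-0.43  0.01 -0.16] w 15.9
```

Emit:
{"name": "arm_command", "arguments": {"targets": [[0,0,0.8,0],[0,0,0.8,0],[0,0,0.8,0],[0,0,0.8,0],[0,0,0.8,0],[0,0,0,0]]}}

```text
t: 16.15
ee_pos: [578.6, -52.8, 95.0]
orientation: [-1.356, 0.944, -0.945]
ft_force: [-1.3, -1.5, -1.7]
width: 15.9
```

```bash
python3 -c "
from h import *
state()"
```

```text
t 16.15 pos [578.6  -52.83  95.01] head 20.27 pitch 0.0005  axis: right 0.74 fwd 50.57 | F right 1.0 down 1.7 fwd -1.7 | M [-0.36 -0.   -0.23] w 15.9
```

Emit:
{"name": "arm_command", "arguments": {"targets": [[0,0,0.8,0],[0,0,0.8,0],[0,0,0.8,0],[0,0,0.8,0],[0,0,0,0]]}}

```text
t: 16.57
ee_pos: [581.6, -51.7, 95.0]
orientation: [-1.356, 0.944, -0.945]
ft_force: [-1.6, -1.8, -1.5]
width: 15.8
```

```bash
python3 -c "
from h import *
state()"
```

```text
t 16.57 pos [581.6  -51.74  95.  ] head 20.27 pitch 0.0005  axis: right 0.72 fwd 47.38 | F right 1.2 down 1.5 fwd -2.1 | M [-0.32  0.03 -0.19] w 15.8
```

Emit:
{"name": "arm_command", "arguments": {"targets": [[0,0,0.8,0],[0,0,0.8,0],[0,0,0.8,0],[0,0,0.8,0],[0,0,0,0]]}}

```text
t: 16.98
ee_pos: [584.5, -50.6, 95.0]
orientation: [-1.356, 0.945, -0.945]
ft_force: [-2.5, -1.2, -0.5]
width: 15.6
```

```bash
python3 -c "
from h import *
state()"
```

```text
t 16.98 pos [584.46 -50.57  94.97] head 20.27 pitch 0.0002  axis: right 0.83 fwd 44.29 | F right 0.2 down 0.5 fwd -2.8 | M [-0.41 -0.01 -0.19] w 15.6
```

Emit:
{"name": "arm_command", "arguments": {"targets": [[0,0,0.8,0],[0,0,0.8,0],[0,0,0,0]]}}

```text
t: 17.23
ee_pos: [585.7, -50.1, 94.9]
orientation: [-1.356, 0.945, -0.944]
ft_force: [-3.0, -2.7, -1.0]
width: 15.7
```

```bash
python3 -c "
from h import *
state()"
```

```text
t 17.23 pos [585.69 -50.07  94.89] head 20.27 pitch -0.0003  axis: right 0.88 fwd 42.97 | F right 1.5 down 1.0 fwd -3.7 | M [-0.54 -0.03 -0.18] w 15.7
```

Emit:
{"name": "arm_command", "arguments": {"targets": [[0,0,0.8,0],[0,0,0,0]]}}

```text
t: 17.4
ee_pos: [586.6, -49.6, 94.9]
orientation: [-1.356, 0.945, -0.944]
ft_force: [-2.4, -1.1, -0.9]
width: 15.7
```

```bash
python3 -c "
from h import *
state()"
```

```text
t 17.40 pos [586.56 -49.65  94.89] head 20.27 pitch -0.0000  axis: right 0.97 fwd 42.01 | F right 0.2 down 0.9 fwd -2.6 | M [-0.52 -0.09  0.04] w 15.7
```

Emit:
{"name": "arm_command", "arguments": {"targets": [[0,0,0.6,0],[0,0,0,0]]}}

```text
t: 17.57
ee_pos: [586.7, -49.6, 94.9]
orientation: [-1.357, 0.945, -0.944]
ft_force: [-4.4, -1.7, -0.5]
width: 16.2
```

```bash
python3 -c "
from h import *
state()"
```

```text
t 17.57 pos [586.66 -49.58  94.87] head 20.28 pitch -0.0010  axis: right 1.01 fwd 41.89 | F right 0.1 down 0.5 fwd -4.7 | M [-0.8  -0.06  0.03] w 16.2
```

Emit:
{"name": "arm_command", "arguments": {"targets": [[0,0,0.6,0],[0,0,0,0]]}}

```text
t: 17.73
ee_pos: [586.8, -49.5, 94.8]
orientation: [-1.357, 0.946, -0.943]
ft_force: [-6.6, -2.3, 0.7]
width: 15.5
```

```bash
python3 -c "
from h import *
state()"
```

```text
t 17.73 pos [586.77 -49.51  94.84] head 20.28 pitch -0.0020  axis: right 1.03 fwd 41.76 | F right -0.1 down -0.7 fwd -7.0 | M [-1.09 -0.02 -0.01] w 15.5
```

Emit:
{"name": "arm_command", "arguments": {"targets": [[0,0,0.6,0],[0,0,0,0]]}}

```text
t: 17.9
ee_pos: [586.8, -49.5, 94.8]
orientation: [-1.358, 0.947, -0.943]
ft_force: [-8.1, -4.0, 2.4]
width: 15.9
```

```bash
python3 -c "
from h import *
state()"
```

```text
t 17.90 pos [586.82 -49.46  94.78] head 20.28 pitch -0.0030  axis: right 1.06 fwd 41.69 | F right 0.9 down -2.4 fwd -8.9 | M [-1.38 -0.07 -0.08] w 15.9
```

Emit:
{"name": "arm_command", "arguments": {"targets": [[0,0,0.5,0],[0,0,0,0],[0,0,0,0]]}}

```text
t: 18.15
ee_pos: [586.9, -49.4, 94.8]
orientation: [-1.359, 0.947, -0.942]
ft_force: [-9.0, -4.0, 3.6]
width: 16.1
```

```bash
python3 - <<'E'
from h import *
state()
def crop(im,c,h,s): return cv2.resize(im[c[1]-h:c[1]+h,c[0]-h:c[0]+h],(s,s),interpolation=cv2.INTER_CUBIC)
it,is_=get_image('top'),get_image('side'); cv2.imwrite('pics/top4.png',it)
cv2.imwrite('pics/c4.png',np.hstack([crop(it,(283,219),18,390),crop(is_,(290,218),24,390)]))
E
```

```text
t 18.15 pos [586.85 -49.4   94.78] head 20.28 pitch -0.0038  axis: right 1.10 fwd 41.65 | F right 0.6 down -3.6 fwd -9.9 | M [-1.63 -0.06 -0.05] w 16.1
```

View pics/c4.png

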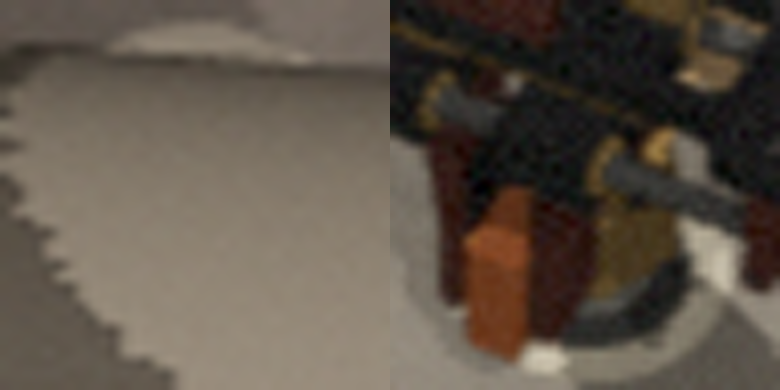

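Emit:
{"name": "arm_command", "arguments": {"targets": [[-0.6,0,0.3,0.015],[0.6,0,0,-0.015],[0.6,0,0.2,-0.015],[-0.6,0,0,0.015],[0,0,0,0]]}}

```text
t: 18.67
ee_pos: [586.9, -49.2, 94.6]
orientation: [-1.359, 0.949, -0.943]
ft_force: [-9.1, -5.3, 2.5]
width: 15.4
```

```bash
python3 -c "
from h import *
state()"
```

```text
t 18.67 pos [586.91 -49.23  94.57] head 20.24 pitch -0.0045  axis: right 1.22 fwd 41.54 | F right 1.8 down -2.5 fwd -10.4 | M [-1.81 -0.05 -0.15] w 15.4
```

Emit:
{"name": "arm_command", "arguments": {"targets": [[0,0,-0.7,0],[0,0,-0.7,0],[0,0,-0.6,0],[0,0,0,0],[0,0,0,0]]}}

```text
t: 19.08
ee_pos: [586.7, -49.5, 94.8]
orientation: [-1.357, 0.946, -0.944]
ft_force: [-5.0, -1.0, -1.4]
width: 15.9
```

```bash
python3 -c "
from h import *
state()"
```

```text
t 19.08 pos [586.75 -49.47  94.76] head 20.27 pitch -0.0011  axis: right 1.06 fwd 41.77 | F right -0.8 down 1.4 fwd -5.0 | M [-0.92 -0.06  0.19] w 15.9
```

Emit:
{"name": "arm_command", "arguments": {"targets": [[0,0,-0.6,0],[0,0,-0.3,0],[0,0,0,0]]}}

```text
t: 19.33
ee_pos: [586.7, -49.7, 95.0]
orientation: [-1.356, 0.944, -0.945]
ft_force: [-2.8, 0.8, -2.5]
width: 15.9
```

Emit:
{"name": "arm_command", "arguments": {"targets": [[0,0,0,0],[0,0,0,0],[0,0,0,0],[0,0,0,0],[0,0,0,0]], "gripper": 50}}

```text
t: 19.75
ee_pos: [587.0, -49.9, 95.3]
orientation: [-1.355, 0.944, -0.946]
ft_force: [0.3, -0.4, -0.5]
width: 43.0
```

Emit:
{"name": "arm_command", "arguments": {"targets": [[0,-10,0,0],[0,-15,0,0],[0,-20,0,0],[0,-25,-10,0],[0,-10,-25,0],[0,0,-30,0],[0,0,-30,0],[0,0,-30,0],[0,0,-30,0],[0,0,-25,0],[0,0,0,0],[0,0,0,0]]}}

```text
t: 20.75
ee_pos: [417.2, -112.7, 175.8]
orientation: [-1.355, 0.945, -0.947]
ft_force: [1.7, 0.4, 0.6]
width: 44.2
```

```bash
python3 - <<'E'
from h import *
state()
def crop(im,c,h,s): return cv2.resize(im[c[1]-h:c[1]+h,c[0]-h:c[0]+h],(s,s),interpolation=cv2.INTER_CUBIC)
it,is_=get_image('top'),get_image('side'); cv2.imwrite('pics/top5.png',it); cv2.imwrite('pics/side5.png',is_)
cv2.imwrite('pics/c5.png',np.hstack([crop(it,(285,226),22,390),crop(is_,(285,218),26,390)]))
E
```

```text
t 20.75 pos [ 417.23 -112.67  175.82] head 20.18 pitch 0.0011  axis: right 0.17 fwd 222.69 | F right 0.2 down -0.6 fwd 1.7 | M [ 0.07  0.02 -0.04] w 44.2
```

View pics/c5.png

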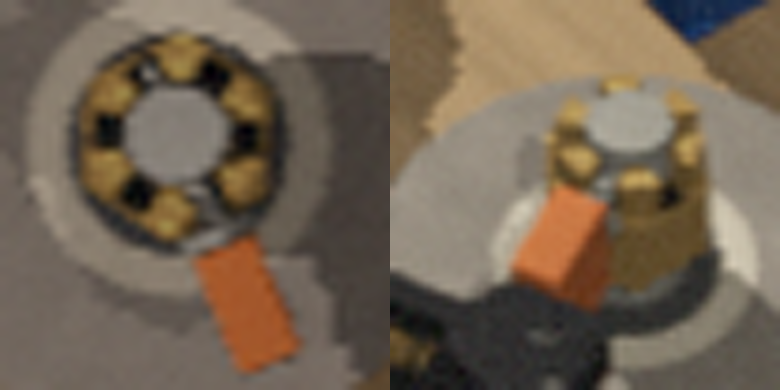

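```bash
python3 - <<'E'
from h import *
s=390/44;o=(263,204)
P=lambda u,v,z: atz('top',((u+.5)/s-.5+o[0],(v+.5)/s-.5+o[1]),z)
im=cv2.imread('pics/top5.png');h=cv2.cvtColor(im,cv2.COLOR_BGR2HSV).astype(int)
m=((h[...,1]>170)&(h[...,0]<12)&(h[...,2]>90)).astype(np.uint8); mm=np.zeros_like(m);mm[225:250,275:305]=m[225:250,275:305]
p=np.argwhere(mm)[:,::-1].astype(np.float32); print(len(p),p.mean(0),cv2.minAreaRect(p))
yy,xx=np.mgrid[:420,:560]; g=((h[...,1]<60)&(h[...,2]>100)&((xx-282.5)**2+(yy-218.6)**2<64)); ac=np.argwhere(g).mean(0)[::-1];print(ac)
A=atz('top',ac,106); A2=P(175,133,106)
C=P(248,304,109.5); C3=atz('top',p.mean(0),109.5)
print(A,A2,C,C3)
for c in(C,C3):
    d=A[:2]-c[:2];print('dist',np.hypot(*d),np.degrees(np.arctan2(d[1],d[0])))
f=P(223.5,248.5,109.5);b=P(272.5,358.5,109.5);d=(f-b)[:2];print('block head',np.degrees(np.arctan2(d[1],d[0])),np.hypot(*d), 'front dist',np.hypot(*(A-f)[:2]))
sl=[(217,75),(245,137),(138,195),(108,128)]
W=np.array([P(*q,95) for q in sl]); A95=atz('top',ac,106); 
c=(W[0]+W[2]+W[1]+W[3])/4; d=W-c; a=np.degrees(np.arctan2(d[:,1],d[:,0]));print(c,a,a%60)
for i,j in((0,2),(1,3)):
    d=W[i]-W[j];print(np.degrees(np.arctan2(d[1],d[0]))%60)
E
```

```text
86 [290.4186  237.65117] ((290.3017272949219, 237.87074279785156), (13.655871391296387, 6.696629047393799), 66.80140686035156)
[282.2815534 218.7184466]
[626.75013673 -34.86857441 106.        ] [627.07581664 -34.91615966 106.        ] [586.52355035 -50.85733536 109.5       ] [586.94829196 -50.62722708 109.5       ]
dist 43.28762789086249 21.67621308247793
dist 42.807966326839015 21.59998447107436
block head 22.38530700041186 28.022888220511103 front dist 29.15517567327563
[627.38896196 -35.26667787  95.        ] [-35.86162808 -94.40260867 145.91545289  83.61446257] [24.13837192 25.59739133 25.91545289 23.61446257]
25.035986097564802
24.597160629363515
```

The top view shows the pin tip through the far slot at (148,72) and the collar at the used slot at (212,240). The nut trails the pin by about 3–4°, so the collar may not be quite flush. I'll push gently on the back of the handle with closed fingers.

Emit:
{"name": "arm_command", "arguments": {"targets": [[0.4,0,20,0],[0.4,0,25,0],[0.4,5,25,0],[0,15,20,0],[0,20,10,0],[0,20,10,0],[0,15,10,0],[0,7,10,0],[0,0,10,0],[0,0,3,0],[0,0,0,0],[0,0,0,0]], "gripper": 0}}

```text
t: 21.85
ee_pos: [552.8, -63.8, 93.9]
orientation: [-1.355, 0.943, -0.946]
ft_force: [-0.3, -0.9, 0.5]
width: 0.6
```

```bash
python3 -c "
from h import *
state()"
```

```text
t 21.85 pos [552.76 -63.81  93.93] head 20.29 pitch 0.0013  axis: right -0.59 fwd 78.62 | F right 0.7 down -0.5 fwd -0.6 | M [-0.03  0.01 -0.03] w 0.6
```

Emit:
{"name": "arm_command", "arguments": {"targets": [[0,0,3,0],[0,0,3,0],[0,0,2,0],[0,0,0,0]]}}

```text
t: 22.18
ee_pos: [559.9, -61.1, 93.3]
orientation: [-1.356, 0.944, -0.945]
ft_force: [-0.0, 0.7, -0.6]
width: 0.8
```

```bash
python3 -c "
from h import *
state()"
```

```text
t 22.18 pos [559.92 -61.13  93.34] head 20.27 pitch 0.0004  axis: right -0.58 fwd 70.98 | F right -0.7 down 0.6 fwd 0.2 | M [ 0.04 -0.01  0.01] w 0.8
```

Emit:
{"name": "arm_command", "arguments": {"targets": [[0,0,1,0],[0,0,1,0],[0,0,0,0]]}}

```text
t: 22.43
ee_pos: [560.2, -60.6, 92.7]
orientation: [-1.358, 0.947, -0.943]
ft_force: [-5.3, -2.2, 2.1]
width: -0.1
```

```bash
python3 -c "
from h import *
state()"
```

```text
t 22.43 pos [560.15 -60.57  92.75] head 20.28 pitch -0.0029  axis: right -0.12 fwd 70.56 | F right 0.3 down -2.1 fwd -5.8 | M [-0.83 -0.01 -0.02] w -0.1
```

Emit:
{"name": "arm_command", "arguments": {"targets": [[0,0,0.8,0],[0,0,0,0]]}}

```text
t: 22.6
ee_pos: [560.1, -60.5, 92.6]
orientation: [-1.359, 0.948, -0.942]
ft_force: [-7.2, -3.2, 4.7]
width: 0.4
```

```bash
python3 -c "
from h import *
state()"
```

```text
t 22.60 pos [560.12 -60.45  92.57] head 20.28 pitch -0.0044  axis: right 0.00 fwd 70.56 | F right 0.5 down -4.6 fwd -7.8 | M [-1.15  0.03 -0.1 ] w 0.4
```

Emit:
{"name": "arm_command", "arguments": {"targets": [[0,0,0.8,0],[0,0,0,0]]}}

```text
t: 22.77
ee_pos: [560.2, -60.3, 92.5]
orientation: [-1.36, 0.949, -0.941]
ft_force: [-9.2, -5.3, 7.0]
width: 0.3
```

```bash
python3 -c "
from h import *
state()"
```

```text
t 22.77 pos [560.16 -60.31  92.46] head 20.29 pitch -0.0058  axis: right 0.13 fwd 70.46 | F right 1.8 down -6.9 fwd -10.5 | M [-1.5   0.06 -0.17] w 0.3
```

Emit:
{"name": "arm_command", "arguments": {"targets": [[0,0,0.8,0],[0,0,0,0]]}}

```text
t: 22.93
ee_pos: [560.1, -60.2, 92.3]
orientation: [-1.361, 0.95, -0.94]
ft_force: [-10.7, -5.6, 6.4]
width: 0.4
```

```bash
python3 -c "
from h import *
state()"
```

```text
t 22.93 pos [560.15 -60.17  92.32] head 20.29 pitch -0.0073  axis: right 0.27 fwd 70.43 | F right 1.5 down -6.4 fwd -12.0 | M [-1.91 -0.   -0.19] w 0.4
```

Emit:
{"name": "arm_command", "arguments": {"targets": [[0,0,0.8,0],[0,0,0.6,0],[0,0,0,0]]}}

```text
t: 23.18
ee_pos: [560.1, -59.8, 92.1]
orientation: [-1.363, 0.952, -0.939]
ft_force: [-14.7, -7.5, 8.9]
width: 0.2
```

```bash
python3 -c "
from h import *
state()"
```

```text
t 23.18 pos [560.14 -59.81  92.08] head 20.29 pitch -0.0099  axis: right 0.61 fwd 70.31 | F right 1.9 down -8.8 fwd -16.5 | M [-2.47 -0.02 -0.2 ] w 0.2
```

Emit:
{"name": "arm_command", "arguments": {"targets": [[0,0,0.8,0],[0,0,0.4,0],[0,0,0,0]]}}

```text
t: 23.43
ee_pos: [560.1, -59.5, 91.9]
orientation: [-1.364, 0.954, -0.937]
ft_force: [-17.5, -7.5, 10.3]
width: 0.2
```

```bash
python3 -c "
from h import *
state()"
```

```text
t 23.43 pos [560.09 -59.53  91.85] head 20.30 pitch -0.0121  axis: right 0.90 fwd 70.26 | F right 1.0 down -10.1 fwd -19.1 | M [-3.09  0.03 -0.21] w 0.2
```

Emit:
{"name": "arm_command", "arguments": {"targets": [[0,0,-2,0],[0,0,-3,0],[0,0,-10,0],[0,-10,-25,0],[0,-15,-25,0],[0,-20,-30,0],[0,-20,-30,0],[0,-10,-30,0],[0,0,0,0],[0,0,0,0]]}}

```text
t: 24.27
ee_pos: [420.3, -112.8, 168.8]
orientation: [-1.354, 0.944, -0.948]
ft_force: [0.4, -0.3, -0.6]
width: 0.4
```

```bash
python3 - <<'E'
from h import *
state()
def crop(im,c,h,s): return cv2.resize(im[c[1]-h:c[1]+h,c[0]-h:c[0]+h],(s,s),interpolation=cv2.INTER_CUBIC)
it,is_=get_image('top'),get_image('side'); cv2.imwrite('pics/top6.png',it); cv2.imwrite('pics/side6.png',is_)
cv2.imwrite('pics/c6.png',np.hstack([crop(it,(283,222),18,390),crop(is_,(286,216),19,390)]))
h=cv2.cvtColor(it,cv2.COLOR_BGR2HSV).astype(int)
m=((h[...,1]>170)&(h[...,0]<12)&(h[...,2]>90)).astype(np.uint8); mm=np.zeros_like(m);mm[225:250,275:305]=m[225:250,275:305]
p=np.argwhere(mm)[:,::-1].astype(np.float32); print(len(p),p.mean(0),cv2.minAreaRect(p))
E
```

```text
t 24.27 pos [ 420.32 -112.85  168.81] head 20.17 pitch 0.0020  axis: right -1.11 fwd 219.84 | F right 0.4 down 0.6 fwd 0.2 | M [ 0.01  0.04 -0.02] w 0.4
90 [290.12222 237.88889] ((290.0345153808594, 237.91383361816406), (13.524564743041992, 6.696629047393799), 66.80140686035156)
```

View pics/c6.png

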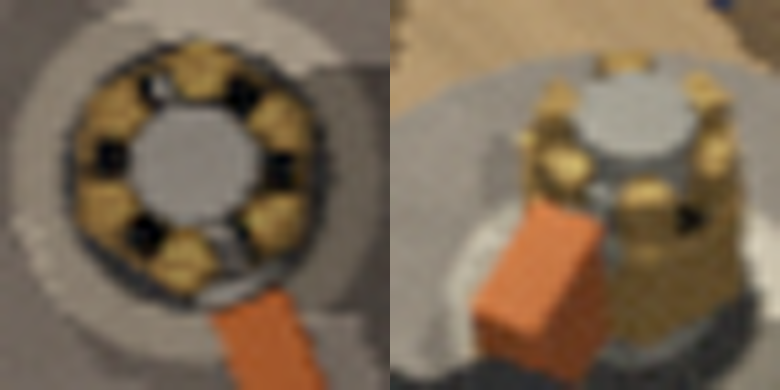

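Emit:
{"name": "arm_command", "arguments": {"targets": [[0,0,0,0.102],[0,0,0,0.102],[0,0,0,0.102],[0,0,0,0.102],[0,0,0,0.102],[-10,0,18,0],[-10,0,18,0],[-10,0,18,0],[-10,0,18,0],[-10,0,18,0],[-10,0,18,0],[-10,0,18,0],[-10,0,18,0],[-10,0,18,0],[-10,0,18,0],[-9,0,11,0],[0,0,0,0],[0,0,0,0],[0,0,0,0]], "gripper": 78}}

```text
t: 25.95
ee_pos: [625.7, -34.2, 166.9]
orientation: [-1.133, 1.324, -1.322]
ft_force: [-0.6, -0.1, -0.4]
width: 68.3
```

```bash
python3 -c "
from h import *
state(np.array([626.3,-35.2]))"
```

```text
t 25.95 pos [625.68 -34.15 166.94] head -8.91 pitch -0.0019  axis: right 0.94 fwd 0.77 | F right 0.2 down 0.4 fwd -0.6 | M [-0.02  0.01  0.05] w 68.3
```

Emit:
{"name": "arm_command", "arguments": {"targets": [[0.9,15,0.8,0],[0,20,0,0],[0,20,0,0],[0,15,0,0],[0,10,0,0],[0,5,0,0],[0,0,0,0]]}}

```text
t: 26.53
ee_pos: [626.1, -35.6, 82.0]
orientation: [-1.133, 1.325, -1.323]
ft_force: [-0.3, -0.2, 1.0]
width: 68.5
```

```bash
python3 -c "
from h import *
state(np.array([626.3,-35.2]))"
```

```text
t 26.53 pos [626.13 -35.59  82.02] head -8.97 pitch -0.0019  axis: right -0.41 fwd 0.11 | F right 0.2 down -1.0 fwd -0.3 | M [-0.01  0.02  0.03] w 68.5
```

Emit:
{"name": "arm_command", "arguments": {"targets": [[0,0,0,0],[0,0,0,0],[0,0,0,0],[0,0,0,0],[0,0,0,0]], "gripper": 48}}

```text
t: 26.95
ee_pos: [627.6, -35.5, 83.8]
orientation: [-1.13, 1.322, -1.324]
ft_force: [-1.0, -0.4, 3.2]
width: 44.1
```

```bash
python3 -c "
from h import *
state(np.array([626.3,-35.2]))"
```

```text
t 26.95 pos [627.59 -35.48  83.81] head -8.94 pitch 0.0013  axis: right -0.07 fwd -1.31 | F right 0.5 down -3.2 fwd -0.9 | M [-0.09 -0.05 -0.06] w 44.1
```

Emit:
{"name": "arm_command", "arguments": {"targets": [[0,0,0,0],[0,0,0,0],[0,0,0,0],[0,0,0,0],[0,-10,0,0],[0,-20,0,0],[0,-20,0,0],[0,-20,0,0],[0,-15,0,0],[10,0,-18,0],[12,0,-20,0],[12,0,-20,0],[12,0,-20,0],[12,0,-20,0],[7,0,-14,0],[0,0,0,0]], "gripper": 78}}

```text
t: 28.28
ee_pos: [503.4, -82.7, 168.3]
orientation: [-1.132, 1.326, -1.323]
ft_force: [-0.4, -0.4, -0.9]
width: 68.4
```

Emit:
{"name": "arm_command", "arguments": {"targets": [[0,0,0,-0.104],[0,0,0,-0.104],[0,0,0,-0.104],[0,0,0,-0.104],[0,0,0,-0.104],[0,0,0,0],[0,0,0,0]], "gripper": 0}}

```text
t: 28.87
ee_pos: [507.2, -82.1, 168.4]
orientation: [-1.358, 0.939, -0.94]
ft_force: [-0.1, -0.1, -0.5]
width: 25.5
```

```bash
python3 - <<'E'
from h import *
state()
def crop(im,c,h,s): return cv2.resize(im[c[1]-h:c[1]+h,c[0]-h:c[0]+h],(s,s),interpolation=cv2.INTER_CUBIC)
it,is_=get_image('top'),get_image('side'); cv2.imwrite('pics/top7.png',it); cv2.imwrite('pics/side7.png',is_)
cv2.imwrite('pics/c7.png',np.hstack([crop(it,(283,222),18,390),crop(is_,(286,216),19,390)]))
E
```

```text
t 28.87 pos [507.23 -82.06 168.39] head 20.68 pitch 0.0009  axis: right -1.05 fwd 127.67 | F right 0.1 down 0.5 fwd -0.2 | M [0.02 0.   0.01] w 25.5
```

View pics/c7.png

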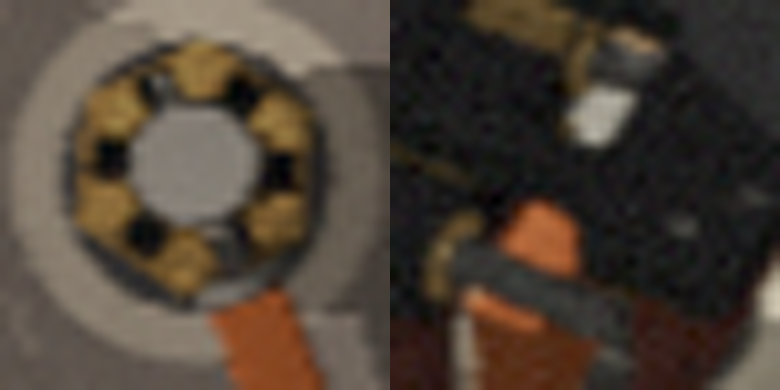

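```bash
python3 - <<'E'
from h import *
A=np.array([626.5,-35.1])
def prof(f,z=101):
    im=cv2.imread(f).astype(np.float32).sum(2); th=np.radians(np.arange(0,360,.5)); out=[]
    for r in(14,15,16,17,18):
        P=np.c_[A[0]+r*np.cos(th),A[1]+r*np.sin(th),np.full(len(th),z)]; q=proj('top',P).astype(np.float32)
        out.append(cv2.remap(im,q[None,:,0],q[None,:,1],cv2.INTER_CUBIC)[0])
    return np.mean(out,0)
for n in('top0','top5','top6','top7'):
    p=prof(f'pics/{n}.png'); F=np.fft.fft(p)[6]; print(n,'slot phase',(np.degrees(-np.angle(F))/6+30)%60)
    # excluding handle/far slot: use only 4 free slots fit
    th=np.arange(0,360,.5); 
    m=np.ones_like(th,bool)
    for c in(21,201): m&=abs((th-c+180)%360-180)>32
    a=np.radians(th[m]);G=np.c_[np.ones(m.sum()),np.cos(a),np.sin(a),np.cos(2*a),np.sin(2*a),np.cos(6*a),np.sin(6*a)]
    k=np.linalg.lstsq(G,p[m],rcond=None)[0]; print('   masked',(np.degrees(np.arctan2(k[6],k[5]))/6+30)%60)
E
```

```text
top0 slot phase 51.93091
   masked 51.73191878397968
top5 slot phase 25.766342
   masked 25.112280301606845
top6 slot phase 24.724968
   masked 23.803391912884035
top7 slot phase 24.68014
   masked 24.04593726256826
```

The nut phase reads the same before and after the hex check, and the jaws closed to 44.1 mm, so the flats line up with the pin to within the accuracy of the measurement. The gripper is clear of everything, so I'm handing in.

```bash
python3 - <<'E'
from h import *
a,b=cv2.imread('pics/top0.png'),cv2.imread('pics/top7.png')
for n,(x0,x1,y0,y1) in dict(bin=(178,254,125,182),wrench=(308,338,110,188),tin=(134,178,258,296)).items():
    print(n,np.median(cv2.absdiff(a,b)[y0:y1,x0:x1]))
print(close_job()); print(get_obs()['t'])
E
```

```text
bin 3.0
wrench 4.0
tin 4.0
the job is handed in; nothing more can be done
None
the job is handed in; nothing more can be done
```

I tightened the nut about 27° clockwise with the larger pin, pushed the pin through the slot and cross hole, let go, and handed the job in at about 29 s of the 72 s. I think the collar is home against the nut, but I could not confirm that to better than a few tenths of a millimetre.

- **Finding the hole:** The pin's tip slid round the arbor under about 4–7 N, carrying the nut, and slipped in with the pin heading about 20°. It then slid in level at about 2–3 N until the collar stopped firmly.
- **Extra push on the handle:** After letting go, I pressed the handle's back with closed fingers, up to 19 N, and it moved 0.3 mm or so. That is firmer than "gently" might suggest.
- **Jaw check:** Closing the jaws lightly on the hexagon read 44.1 mm, the nominal width across flats, and the nut did not turn measurably.

**Last checks:**
- The top picture shows the pin in the slot with its tip in the opposite slot, the collar at the flat and the gripper clear.
- The bin, wrench and tin look unchanged from the first top picture.

**What did not agree:**
- In the pictures, the nut still looks 2–3° behind the pin; the jaw check suggested they line up. I put that down to picture and calibration error.
- The measured pin travel came out about 0.3–0.6 mm short of the calculated value, close to the accuracy of the measurement.

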